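# Arm the guarded high-voltage switch for a gel run

## Robot

A 7-joint arm with a two-finger parallel gripper is mounted at the origin on the work surface. World frame = base frame: x ahead of the robot, y to its left, z up, the work surface at z = 0. Lengths are in m, angles in rad, forces in N, time in s.
With the tool pointing down it reaches from about 0.4 to 0.875 m from the base axis. Payload 19.3 kg.
Tool frame: the origin (TCP) lies at the very end of the fingers, on their centre line; the grasp point (between the pads) lies 19 mm behind it; z points along the fingers, y is the line along which they close (so a half turn about z gives the same grasp; the last joint's range is limited). The gripper opens to 85 mm and grips with 20 to 120 N. Pads are 22 mm wide; open, the fingers measure 114 mm over their backs; the gripper's body (76 mm by 85 mm) begins 54 mm behind the grasp point. The pads swing forward as they close: fully open they stand 13 mm farther back than shut.
Start: joints at [-1.237, 0.521, -0.036, 1.599, 0.021, 1.021, -0.113], TCP at [0.246, 0.575, 0.231] pointing down, gripper open.
Joint ranges: [-2.91, 2.91], [-0.3, 2.13], [-1.5, 1.42], [0.17, 2.43], [-1.26, 4.41], [0.16, 1.93], [-2.52, 2.52]. Speed limits (rad/s): [1.89, 1.89, 2.39, 2.39, 3.01, 3.01, 3.01].

## Interface

Orientations are given as [roll, pitch, yaw] about the fixed x, y, z axes, in that order (R = Rz(yaw) Ry(pitch) Rx(roll)).
In Python, from workcell import bot gives the robot as it stands. The module is installed in compiled form; this text tells all that it offers.
- The arm moves only by the tool apply_moves, never from a script. Its arguments are lists of equal length, an entry for each row: "claw": the finger opening in m, from 0 to 0.0854; "xyz": the shift along the tool's x, y, z in m, a list of three; "twist": the turn, a rotation vector about the tool's x, y, z in rad, a list of three. A call has 1 to 20 rows; each row shifts and turns the commanded pose from where the row before left it, along the tool's axes as they then stand; what a row does not reach is not made up. A row lasts 1/10 s, in which the tool goes at most 50 mm and 8.59 degrees, less where a joint would pass 70% of its speed; a pose out of reach is approached as far as the arm can. A call with a gripper value outside its range is refused whole. The fingers move at their own pace and stop on an object; "force" is the grip in N (left out, the last holds). Time passes only in rows, so rows that do not move let the fingers close. It gives the time, the measured TCP pose, the force, the opening and the grip force at its end, in the units of the state.
- bot.observe(): the state, without advancing time (a new reading comes with each control period).
- bot.grab_frame(name): name is "side" or "top"; returns a dict with "img" (480x640x3 uint8, red, green, blue), "vfov" (degrees; the focal length in pixels is half the picture's height over the tangent of half this angle, whatever the lens; pixels are square), "cx", "cy" (the principal point, pixels), "distortion" ([k1, k2, p1, p2, k3] as OpenCV has them; the pictures are not rectified), "view" (4x4, takes a point from world to camera coordinates). Camera axes: x right, y up, looking along -z (the intrinsics and any distortion apply to the point x, -y, -z); pixel columns grow to the right and rows downward; lengths in m; the calibration is good to about 2 mm. A picture is of the moment at which its call begins. There is no depth.
- bot.job_done(): hands the job in; it is judged then, once.
Trained networks look in the newest picture that a camera, given by its name, has taken for a name from the list of things; names that differ only in an ending like _2 or _b are one class to them, and where a whole thing is asked for, a point or a joint stands for the part that bears it (a point fixed in the world has none). Each returns a list of dicts, best first, with "score" (0 to 1); they miss things now and then, are a little off and sometimes report something else, mostly with a low value. They report only what shows in the picture. A call takes as long as a camera call. They do not tell look-alikes from the thing itself.
- bot.find_in(camera, query): "position" ([x, y, z] in m, in world coordinates, good to about 4 mm: the middle of the surface that is visible of it).
The state is a dict: "clock": time; "qpos": joint angles; "qd": joint speeds; "joint_efforts": joint torques, N m; "position": TCP position; "tool_rot": TCP orientation; "force": force on the tool from outside, world axes, zero at the start; "moment": the same for the moment, N m; "grip_width": finger opening in m; "finger_force": force on a finger pad.
Only numpy, scipy, OpenCV 4.12 (cv2) and the standard library are available. Lean on these libraries where they do the work, as an engineer would, in place of code of your own. Each camera call takes 0.05 s, during which the arm holds its last target. There are 200 camera calls.

## Task

The gel run is ready to start: on the switch box with the red cover, lift the cover, flip the toggle beneath it fully over to the side with the green mark, and then close the cover again. Leave the cover of the look-alike box with the blue cover shut.

Things in the scene. Friction and masses are not known exactly. Their poses are not given: they have to be found in the camera images.
- hv_unit: Cream switch box with the red cover, 180 (x) x 120 (y) x 60 (z) mm, fixed to the bench. Origin: centre of its underside; +x runs from its front (facing the robot, within 20 degrees) to its back, +y to its left, z up. Its top panel is 60 mm above the origin; a green mark at y = +45 mm shows the toggle's ON side, a grey mark at y = -45 mm its OFF side. All mm below are in this frame.
- hv_cover (a joint): Red cover, rad: 0 shut, 1.57 open (upright, stop). Hollow dome, open below, 90 g, hinged along y at x 32, z 63; shut it spans x -55 to 32, y -31 to 31, z 63 to 115; its front edge swings up and back. Damped: released below 0.9 it falls shut softly, above 1.1 it falls open and stays. Open, its back face is upright at x 84, z up to 150; pushed forward past balance, it falls shut.
- hv_tab (a point): Grip point on the red cover's solid pull tab, which sticks out level from the middle of the cover's front face: 34 mm long (x -89 to -55 when shut), 12 mm wide (y), 12 mm high. This point is on the tab's centre line 24 mm out from the face: x -79, y 0, z 95 when shut. With the cover open the tab points up, to z 184.
- hv_toggle (a joint): Steel toggle under the red cover, rad: about 0 is OFF (leans 0.42 to -y), 0.84 is ON (leans 0.42 to +y). It stays where left; about 1.5 N at the ball moves it. Lever 8 mm thick, pivot at x -30, y 0, z 61, axis along x; a 12 mm white ball at its end, centre 40 mm from the pivot (OFF y -16, z 98; ON y 16, z 98). Reached only with the cover open; the cover shuts over either position.
- uv_cover (a joint): Angle of the blue cover on the twin box, rad: 0 shut. Not to be opened. The twin is the same as the red-covered box but for the cover's colour; it stands to the left or to the right of it.
There are look-alikes about, which are no part of the job. Leave any pink or purple look-alike of the part that bears uv_cover alone. Leave any pink look-alike of the hv_unit alone.

How it is judged:
By the outcome, as a careful person would: the job done as asked, in the order asked, and still so for the second after the job is handed in, with the robot touching nothing.
It also fails if it takes over 50 s, if anything falls off the work surface, if the arm or the gripper's body presses on something with over 40 N, if the wrist force passes 120 N, or if a joint passes its speed limit or range.

## Working session

There is one attempt and no reset: what is moved stays moved. The work goes in short steps, Python scripts to look and compute and a tool call to move; the robot and the scene stay as the last step left them, time stands still between calls to the robot, and variables do not carry over. Pictures are saved under pics/ and viewed, at most 10 in all, crops included, and the job is handed in when it is done.

Besides the shell and the picture viewer there is one more tool, called after ">>>" as name(argument=value, ...) on one line, values as JSON. apply_moves: Moves the arm, as the interface text tells. Its arguments: {"type":"object","properties":{"claw":{"type":"array"},"xyz":{"type":"array"},"twist":{"type":"array"},"force":{"type":"number"}},"required":["claw","xyz","twist"]}

```bash
mkdir -p pics
cat > h.py <<'E'
import numpy as np, cv2
from workcell import bot
def cam(f):
    s=480/2/np.tan(np.radians(f["vfov"])/2)
    return np.array([[s,0,f["cx"]],[0,s,f["cy"]],[0,0,1.]]),np.array(f["distortion"],float)
def proj(f,P):
    P=np.atleast_2d(P); V=np.array(f["view"]); c=P@V[:3,:3].T+V[:3,3]; c=c*[1,-1,-1]
    K,d=cam(f); return cv2.projectPoints(c.reshape(-1,1,3),np.zeros(3),np.zeros(3),K,d)[0].reshape(-1,2)
def onz(f,uv,z):
    K,d=cam(f); n=cv2.undistortPoints(np.array(uv,float).reshape(-1,1,2),K,d).reshape(-1,2)
    V=np.array(f["view"]); R=V[:3,:3]; o=-R.T@V[:3,3]
    r=np.c_[n[:,0],-n[:,1],-np.ones(len(n))]@R
    return o+r*((z-o[2])/r[:,2])[:,None]
def save(f,n): cv2.imwrite("pics/"+n,cv2.cvtColor(f["img"],cv2.COLOR_RGB2BGR))
E
python3 - <<'E'
from h import *
s=bot.observe();print({k:np.round(s[k],3) for k in("clock","position","tool_rot","force")})
for c in("top","side"):
    f=bot.grab_frame(c);save(f,c+"1.png")
    for q in("hv_unit","hv_cover","hv_tab","uv_cover","hv_toggle"):
        for r in bot.find_in(c,q)[:5]:
            print(c,q,round(r["score"],2),np.round(r["position"],3),proj(f,r["position"]).round()[0])
E
```

```text
{'clock': np.float64(0.0), 'position': array([0.245, 0.574, 0.231]), 'tool_rot': array([-3.14 ,  0.   ,  2.738]), 'force': array([-0.562, -0.075, -0.982])}
top hv_unit 0.87 [0.329 0.262 0.06 ] [148. 292.]
top hv_unit 0.64 [0.535 0.107 0.059] [208. 215.]
top hv_cover 0.77 [0.317 0.275 0.115] [136. 295.]
top hv_cover 0.61 [0.533 0.12  0.112] [200. 211.]
top hv_tab 0.68 [0.532 0.123 0.115] [198. 212.]
top hv_tab 0.64 [0.318 0.276 0.116] [136. 295.]
top uv_cover 0.58 [ 0.399 -0.643  0.115] [498. 265.]
top uv_cover 0.57 [ 0.495 -0.135  0.116] [299. 226.]
top uv_cover 0.57 [ 0.251 -0.333  0.114] [378. 324.]
top hv_toggle 0.2 [ 0.496 -0.132  0.116] [298. 226.]
side hv_unit 0.96 [0.32  0.234 0.053] [231. 206.]
side hv_unit 0.8 [0.526 0.092 0.059] [306. 209.]
side hv_cover 0.94 [0.311 0.25  0.099] [226. 191.]
side hv_cover 0.66 [0.523 0.103 0.1  ] [303. 196.]
side hv_tab 0.58 [0.315 0.254 0.102] [227. 190.]
side hv_tab 0.55 [0.526 0.102 0.103] [304. 195.]
side uv_cover 0.9 [ 0.494 -0.16   0.102] [329. 234.]
side uv_cover 0.83 [ 0.392 -0.663  0.112] [399. 371.]
side uv_cover 0.71 [ 0.248 -0.358  0.108] [261. 295.]
```

View pics/top1.png

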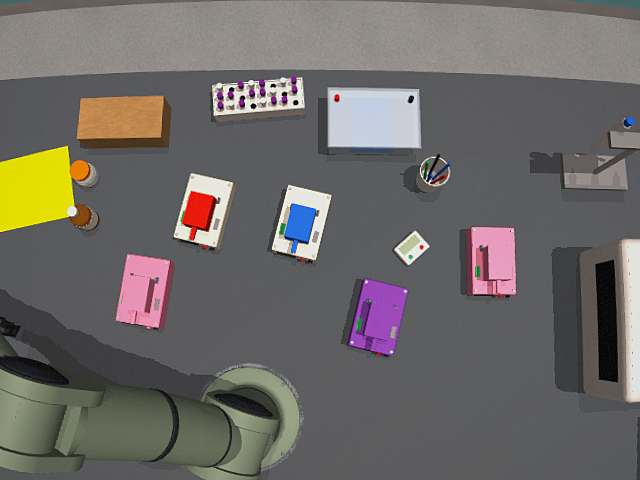

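View pics/side1.png

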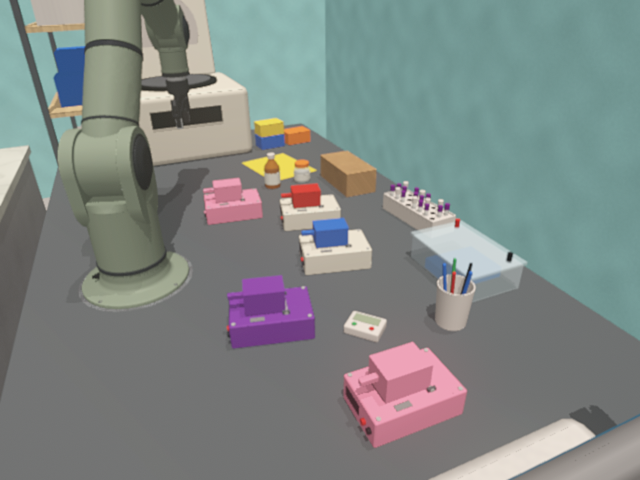

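The boxes are: pink (145,291), cream with red cover (203,211), cream with blue cover (300,222), purple (378,316) and pink (492,261) in the top view. The target is the cream box with the red cover at (203,211), because only it has both a cream body and a red cover. I'll measure its pose and confirm it in a crop.

Run:
```python
from h import *
from scipy.optimize import least_squares
f=bot.grab_frame("top"); im=f["img"].astype(int)
x0,x1,y0,y1=165,245,165,260
# panel corners: fit rectangle by silhouette overlap of cream+red vs model
w=np.zeros((480,640),np.uint8); w[y0:y1,x0:x1]=1
hsv=cv2.cvtColor(f["img"],cv2.COLOR_RGB2HSV)
red=((hsv[...,1]>150)&((hsv[...,0]<10)|(hsv[...,0]>170))&(hsv[...,2]>70)&(w>0))
cream=((im.min(2)>110)&(w>0))
m=((red|cream)*255).astype(np.uint8); m=cv2.morphologyEx(m,cv2.MORPH_CLOSE,np.ones((5,5)))
def pts(p,L):
    c,s=np.cos(p[2]),np.sin(p[2]); L=np.array(L,float)
    return np.c_[p[0]+c*L[:,0]-s*L[:,1],p[1]+s*L[:,0]+c*L[:,1],L[:,2]]
box=[(x,y,z) for x in(-.09,.09) for y in(-.06,.06) for z in(0,.06)]
dome=[(x,y,z) for x in(-.055,.032) for y in(-.031,.031) for z in(.063,.115)]
tab=[(x,y,z) for x in(-.089,-.055) for y in(-.006,.006) for z in(.089,.101)]
S=16
def hull(p,sets):
    o=np.zeros((480,640),np.uint8)
    for L in sets: cv2.fillConvexPoly(o,cv2.convexHull(np.round(proj(f,pts(p,L))*S).astype(np.int32)),255,shift=4)
    return o
from scipy.optimize import minimize
g=lambda a:cv2.GaussianBlur(a.astype(np.float32)/255,(0,0),1.0)
gm=g(m); gr=g((red*255).astype(np.uint8))
top=[b for b in box if b[2]>0]
def cost(p): 
    return ((g(hull(p,[dome,tab]))-gr)**2).sum()+((g(hull(p,[top,dome,tab]))-gm)**2).sum()
best=min((minimize(cost,[.535,.115,a],method="Nelder-Mead",options=dict(initial_simplex=[[.535,.115,a],[.545,.115,a],[.535,.125,a],[.535,.115,a+.1]])) for a in(-.3,-.15,0,.15)),key=lambda r:r.fun)
p=best.x;print(best.x.round(4),best.fun)
np.save("pose.npy",p)
v=cv2.resize(f["img"][y0:y1,x0:x1],None,fx=6,fy=6,interpolation=cv2.INTER_CUBIC)
for L,c in((top,(0,0,255)),(dome,(0,255,255)),(tab,(255,0,255))):
    h=((cv2.convexHull((proj(f,pts(p,L))).astype(np.float32)).reshape(-1,2)+.5-[x0,y0])*6).astype(int)
    cv2.polylines(v,[h],True,c,1)
s=bot.grab_frame("side");sv=s["img"][170:240,265:355].copy();sv=cv2.resize(sv,None,fx=3.4,fy=3.4,interpolation=cv2.INTER_CUBIC)
for L,c in((box,(0,0,255)),(dome,(0,255,255)),(tab,(255,0,255))):
    h=((cv2.convexHull((proj(s,pts(p,L))).astype(np.float32)).reshape(-1,2)+.5-[265,170])*3.4).astype(int)
    cv2.polylines(sv,[h],True,c,1)
o=np.zeros((570,480+sv.shape[1],3),np.uint8);o[:,:480]=v;o[:sv.shape[0],480:]=sv
cv2.imwrite("pics/crop1.png",o[...,::-1]); print(o.shape)
print("tab",pts(p,[(-.079,0,.095)]),"toggle piv",pts(p,[(-.03,0,.061)]))
```

```text
[ 0.5502  0.1226 -0.2363] 66.4119873046875
(570, 786, 3)
tab [[0.47337876 0.14112834 0.095     ]] toggle piv [[0.52101674 0.12965564 0.061     ]]
```

View pics/crop1.png

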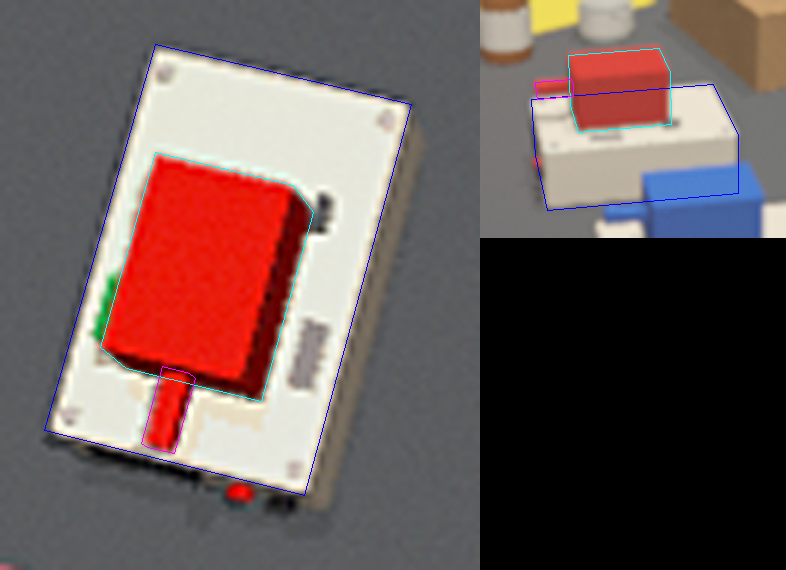

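The pose fits well: the crop confirms a cream body, red cover, green mark on the left and tab toward the robot, with overlays matching in both views. Now I align the tool with the box and move above the tab.

>>> apply_moves(claw=[0.05, 0.05, 0.05, 0.05, 0.05, 0.05, 0.05, 0.05, 0.05, 0.05, 0.05, 0.05, 0.05, 0.05, 0.05, 0.05, 0.05, 0.05, 0.05, 0.05], xyz=[[0, 0, 0], [0, 0, 0], [-0.018, -0.0204, 0], [-0.018, -0.0204, 0], [-0.018, -0.0204, 0], [-0.018, -0.0204, 0], [-0.018, -0.0204, 0], [-0.018, -0.0204, 0], [-0.018, -0.0204, 0], [-0.018, -0.0204, 0], [-0.018, -0.0204, 0], [-0.018, -0.0204, 0], [-0.018, -0.0204, 0], [-0.018, -0.0204, 0], [-0.018, -0.0204, 0], [-0.018, -0.0204, 0], [-0.018, -0.0204, 0], [-0.018, -0.0204, 0], [-0.018, -0.0204, 0], [-0.018, -0.0204, 0]], twist=[[0, 0, -0.0835], [0, 0, -0.0835], [0, 0, 0], [0, 0, 0], [0, 0, 0], [0, 0, 0], [0, 0, 0], [0, 0, 0], [0, 0, 0], [0, 0, 0], [0, 0, 0], [0, 0, 0], [0, 0, 0], [0, 0, 0], [0, 0, 0], [0, 0, 0], [0, 0, 0], [0, 0, 0], [0, 0, 0], [0, 0, 0]], force=30)

```text
clock: 2.7
position: [0.4748, 0.1407, 0.2315]
tool_rot: [3.141, 0.0, 2.905]
force: [0.5, 0.6, -0.2]
grip_width: 0.0502
finger_force: 0.0
```

```bash
cat >> h.py <<'E'
def st():
    s=bot.observe(); p=np.load("pose.npy"); c,n=np.cos(p[2]),np.sin(p[2]); d=np.array(s["position"])-[p[0],p[1],0]
    print("t",round(float(s["clock"]),2),"TCP box mm",np.round([1e3*(c*d[0]+n*d[1]),1e3*(-n*d[0]+c*d[1]),1e3*d[2]],1),"rot",np.round(s["tool_rot"],3),"F",np.round(s["force"],1),"w",np.round(s["grip_width"],4),"ff",np.round(s["finger_force"],1))
E
python3 -c "
from h import *
st()"
```

```text
t 2.7 TCP box mm [-77.5  -0.  231.5] rot [3.141 0.    2.905] F [ 0.5  0.6 -0.2] w 0.0502 ff 0.0
```

>>> apply_moves(claw=[0.05, 0.05, 0.05, 0.05, 0.05, 0.05, 0.05, 0.05, 0.05, 0.05, 0, 0, 0, 0, 0, 0], xyz=[[0.0015, 0, 0.019], [0, 0, 0.02], [0, 0, 0.02], [0, 0, 0.02], [0, 0, 0.02], [0, 0, 0.02], [0, 0, 0.018], [0, 0, 0.0115], [0, 0, 0.007], [0, 0, 0], [0, 0, 0], [0, 0, 0], [0, 0, 0], [0, 0, 0], [0, 0, 0], [0, 0, 0]], twist=[[0, 0, 0], [0, 0, 0], [0, 0, 0], [0, 0, 0], [0, 0, 0], [0, 0, 0], [0, 0, 0], [0, 0, 0], [0, 0, 0], [0, 0, 0], [0, 0, 0], [0, 0, 0], [0, 0, 0], [0, 0, 0], [0, 0, 0], [0, 0, 0]])

```text
clock: 4.3
position: [0.4729, 0.1412, 0.0764]
tool_rot: [-3.141, 0.0, 2.904]
force: [-1.7, -6.3, 8.4]
grip_width: 0.0115
finger_force: 34.9
```

```bash
python3 -c "
from h import *
st()
r=np.hypot(111,32);a0=np.arctan2(32,-111)
th=np.linspace(0,1.45,19);P=np.c_[32+r*np.cos(a0-th),63+r*np.sin(a0-th)]
print(np.c_[th[1:],np.diff(P,axis=0)*[-1,-1]].round(2).tolist())"
```

```text
t 4.3 TCP box mm [-79.4  -0.1  76.4] rot [-3.141  0.     2.904] F [-1.7 -6.3  8.4] w 0.0115 ff 34.9
[[0.08, -2.93, -8.83], [0.16, -3.64, -8.56], [0.24, -4.31, -8.24], [0.32, -4.96, -7.87], [0.4, -5.58, -7.44], [0.48, -6.16, -6.97], [0.56, -6.7, -6.45], [0.64, -7.2, -5.89], [0.72, -7.65, -5.29], [0.81, -8.05, -4.66], [0.89, -8.4, -4.0], [0.97, -8.69, -3.31], [1.05, -8.93, -2.6], [1.13, -9.11, -1.87], [1.21, -9.23, -1.13], [1.29, -9.3, -0.39], [1.37, -9.3, 0.36], [1.45, -9.24, 1.11]]
```

Gripped on the tab (11.5 mm). Now I swing it along the arc, the first half and then the rest.

>>> apply_moves(claw=[0, 0, 0, 0, 0, 0, 0, 0], xyz=[[-0.0029, 0, -0.0088], [-0.0036, 0, -0.0086], [-0.0043, 0, -0.0082], [-0.005, 0, -0.0079], [-0.0056, 0, -0.0074], [-0.0062, 0, -0.007], [-0.0067, 0, -0.0065], [-0.0072, 0, -0.0059]], twist=[[0, 0, 0], [0, 0, 0], [0, 0, 0], [0, 0, 0], [0, 0, 0], [0, 0, 0], [0, 0, 0], [0, 0, 0]])

```text
clock: 5.1
position: [0.5131, 0.1318, 0.1365]
tool_rot: [-3.141, -0.001, 2.905]
force: [-1.9, -5.1, -5.6]
grip_width: 0.0111
finger_force: 32.4
```

```bash
python3 -c "
from h import *
st();f=bot.grab_frame('side');v=cv2.resize(f['img'][140:260,240:380],None,fx=4,fy=4);cv2.imwrite('pics/mid.png',v[...,::-1])"
```

```text
t 5.1 TCP box mm [-38.2   0.2 136.5] rot [-3.141e+00 -1.000e-03  2.905e+00] F [-1.9 -5.1 -5.6] w 0.0111 ff 32.4
```

View pics/mid.png

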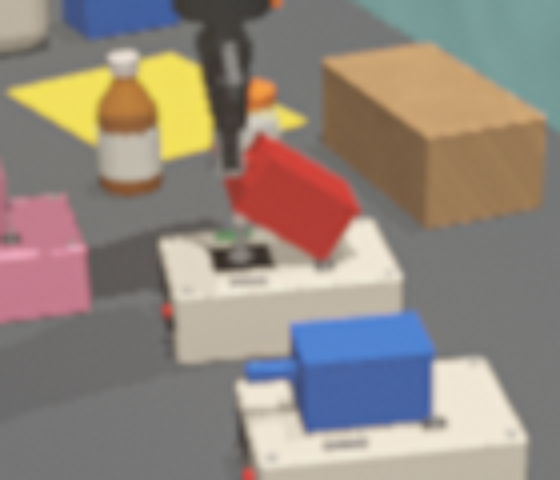

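The picture shows the red cover (crop 295,200) half open and held by the fingers, with the toggle showing at (240,225) and low forces. I continue to about 1.45 rad, release and rise.

>>> apply_moves(claw=[0, 0, 0, 0, 0, 0, 0, 0, 0, 0, 0, 0.04, 0.04, 0.04, 0.04, 0.04, 0.04, 0.04, 0.04, 0.04], xyz=[[-0.0076, 0, -0.0053], [-0.008, 0, -0.0047], [-0.0084, 0, -0.004], [-0.0087, 0, -0.0033], [-0.0089, 0, -0.0026], [-0.0091, 0, -0.0019], [-0.0092, 0, -0.0011], [-0.0093, 0, -0.0004], [-0.0093, 0, 0.0004], [-0.0092, 0, 0.0011], [0, 0, 0], [0, 0, 0], [0, 0, 0], [0, 0, 0], [0, 0, -0.01], [0, 0, -0.015], [0, 0, -0.015], [0, 0, -0.015], [0, 0, -0.015], [0, 0, 0]], twist=[[0, 0, 0], [0, 0, 0], [0, 0, 0], [0, 0, 0], [0, 0, 0], [0, 0, 0], [0, 0, 0], [0, 0, 0], [0, 0, 0], [0, 0, 0], [0, 0, 0], [0, 0, 0], [0, 0, 0], [0, 0, 0], [0, 0, 0], [0, 0, 0], [0, 0, 0], [0, 0, 0], [0, 0, 0], [0, 0, 0]])

```text
clock: 7.15
position: [0.5994, 0.1121, 0.2305]
tool_rot: [3.14, 0.003, 2.905]
force: [0.5, 0.7, -0.1]
grip_width: 0.04
finger_force: 0.0
```

```bash
python3 -c "
from h import *
st()"
```

```text
t 7.15 TCP box mm [ 50.3   1.2 230.5] rot [3.140e+00 3.000e-03 2.905e+00] F [ 0.5  0.7 -0.1] w 0.04 ff 0.0
```

>>> apply_moves(claw=[0, 0, 0, 0, 0, 0, 0, 0, 0, 0, 0, 0, 0, 0, 0], xyz=[[0.0162, -0.0106, 0], [0.0162, -0.0106, 0], [0.0162, -0.0106, 0], [0.0162, -0.0106, 0], [0.0162, -0.0106, 0], [0, 0, 0.02], [0, 0, 0.02], [0, 0, 0.02], [0, 0, 0.02], [0, 0, 0.02], [0, 0, 0.02], [0, 0, 0.012], [0, 0, 0.008], [0, 0, 0], [0, 0, 0]], twist=[[0, 0, 0], [0, 0, 0], [0, 0, 0], [0, 0, 0], [0, 0, 0], [0, 0, 0], [0, 0, 0], [0, 0, 0], [0, 0, 0], [0, 0, 0], [0, 0, 0], [0, 0, 0], [0, 0, 0], [0, 0, 0], [0, 0, 0]])

```text
clock: 8.65
position: [0.5077, 0.0793, 0.0884]
tool_rot: [3.141, 0.001, 2.905]
force: [-0.4, 0.5, 0.0]
grip_width: -0.0001
finger_force: 0.0
```

```bash
python3 -c "
from h import *
st();f=bot.grab_frame('side');v=cv2.resize(f['img'][140:260,240:380],None,fx=4,fy=4);g=bot.grab_frame('top');w=cv2.resize(g['img'][165:261,165:245],None,fx=3,fy=5)[:480];cv2.imwrite('pics/b4.png',np.hstack([v,w])[...,::-1])"
```

```text
t 8.65 TCP box mm [-31.2 -52.   88.4] rot [3.141e+00 1.000e-03 2.905e+00] F [-0.4  0.5  0. ] w -0.0001 ff 0.0
```

View pics/b4.png

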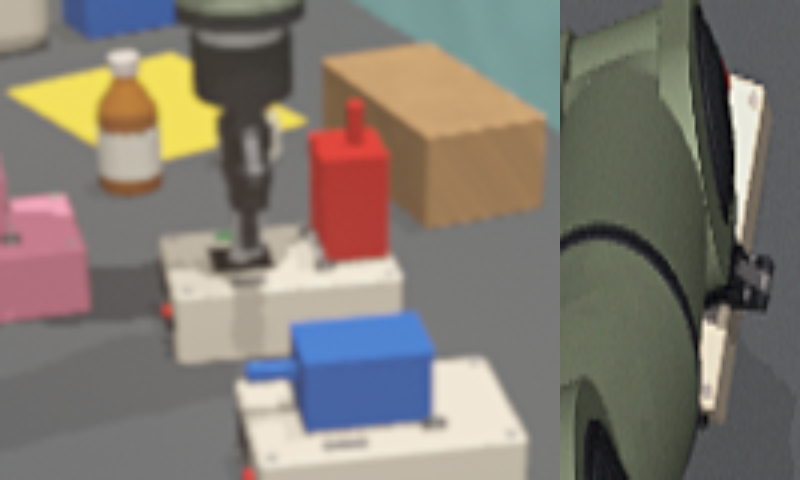

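The cover stands open (350,185), with the fingers on the OFF side. Now I push toward +y.

>>> apply_moves(claw=[0, 0, 0, 0, 0, 0, 0, 0, 0, 0], xyz=[[0, 0.006, 0], [0, 0.006, 0], [0, 0.005, 0], [0, 0.005, 0], [0, 0.005, 0], [0, 0.005, 0], [0, 0.004, 0], [0, 0.003, 0], [0, 0.002, 0], [0, 0, 0]], twist=[[0, 0, 0], [0, 0, 0], [0, 0, 0], [0, 0, 0], [0, 0, 0], [0, 0, 0], [0, 0, 0], [0, 0, 0], [0, 0, 0], [0, 0, 0]])

```text
clock: 9.75
position: [0.517, 0.1195, 0.0879]
tool_rot: [3.141, -0.0, 2.905]
force: [0.9, -0.4, 0.7]
grip_width: -0.0
finger_force: 0.0
```

```bash
python3 -c "
from h import *
st()"
```

```text
t 9.75 TCP box mm [-31.5 -10.9  87.9] rot [ 3.141 -0.     2.905] F [ 0.9 -0.4  0.7] w -0.0 ff 0.0
```

>>> apply_moves(claw=[0, 0, 0, 0], xyz=[[0, 0.002, 0], [0, 0.002, 0], [0, 0.002, 0], [0, 0, 0]], twist=[[0, 0, 0], [0, 0, 0], [0, 0, 0], [0, 0, 0]])

```text
clock: 10.15
position: [0.5184, 0.1253, 0.0878]
tool_rot: [3.142, -0.0, 2.905]
force: [-0.1, -0.6, -0.1]
grip_width: 0.0004
finger_force: 0.3
```

```bash
python3 -c "
from h import *
st();f=bot.grab_frame('side');v=cv2.resize(f['img'][180:230,270:350],None,fx=8,fy=8);cv2.imwrite('pics/b5.png',v[...,::-1])"
```

```text
t 10.15 TCP box mm [-31.5  -4.9  87.8] rot [ 3.142 -0.     2.905] F [-0.1 -0.6 -0.1] w 0.0004 ff 0.3
```

View pics/b5.png

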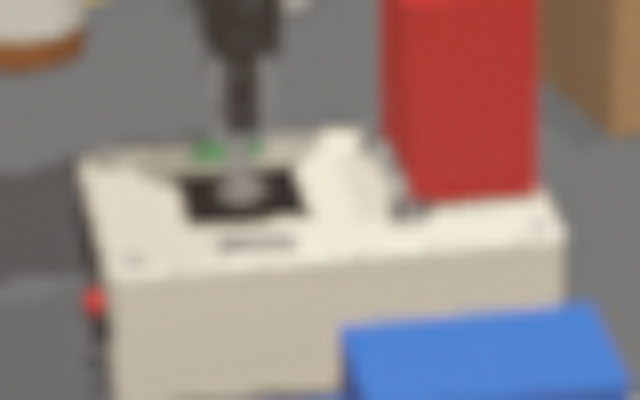

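The finger hides the toggle and there's a slight pad force, so it is in contact but not yet at the stop. I push on.

>>> apply_moves(claw=[0, 0, 0, 0], xyz=[[0, 0.002, 0], [0, 0.002, 0], [0, 0.001, 0], [0, 0, 0]], twist=[[0, 0, 0], [0, 0, 0], [0, 0, 0], [0, 0, 0]])

```text
clock: 10.6
position: [0.5191, 0.1283, 0.0876]
tool_rot: [-3.139, -0.001, 2.904]
force: [-1.2, -10.3, 0.0]
grip_width: 0.0001
finger_force: 4.8
```

>>> apply_moves(claw=[0, 0, 0], xyz=[[0, 0.0015, 0], [0, 0.0015, 0], [0, 0, 0]], twist=[[0, 0, 0], [0, 0, 0], [0, 0, 0]])

```text
clock: 10.9
position: [0.5192, 0.1291, 0.0874]
tool_rot: [-3.137, -0.002, 2.902]
force: [-3.7, -20.6, 2.9]
grip_width: -0.0002
finger_force: 10.8
```

The force rises sharply, so it's at the stop. I back off, rise and look.

>>> apply_moves(claw=[0, 0, 0, 0, 0.04, 0.04, 0.04, 0.04, 0.04, 0.04, 0.04, 0.04], xyz=[[0, -0.01, 0], [0, -0.01, 0], [0, -0.015, 0], [0, -0.015, 0], [0, 0, -0.02], [0, 0, -0.02], [0, 0, -0.02], [0, 0, -0.02], [0, 0, -0.02], [0, 0, -0.02], [0, 0, -0.02], [0, 0, 0]], twist=[[0, 0, 0], [0, 0, 0], [0, 0, 0], [0, 0, 0], [0, 0, 0], [0, 0, 0], [0, 0, 0], [0, 0, 0], [0, 0, 0], [0, 0, 0], [0, 0, 0], [0, 0, 0]])

```text
clock: 12.1
position: [0.5094, 0.0834, 0.2302]
tool_rot: [3.14, 0.003, 2.904]
force: [0.0, 0.5, 0.3]
grip_width: 0.0398
finger_force: 0.0
```

```bash
python3 -c "
from h import *
st();f=bot.grab_frame('side')
p=np.load('pose.npy');c,s=np.cos(p[2]),np.sin(p[2])
v=cv2.resize(f['img'][165:230,270:350],None,fx=8,fy=8,interpolation=cv2.INTER_CUBIC)
for L,col in(((-30,16,98),(0,255,0)),((-30,-16,98),(255,0,255))):
  x,y,z=np.array(L)/1e3;u=proj(f,[p[0]+c*x-s*y,p[1]+s*x+c*y,z])[0]
  cv2.circle(v,tuple(((u+.5-[270,165])*8).astype(int)),25,col,1)
cv2.imwrite('pics/b6.png',v[...,::-1])"
```

```text
t 12.1 TCP box mm [-30.5 -47.7 230.2] rot [3.140e+00 3.000e-03 2.904e+00] F [0.  0.5 0.3] w 0.0398 ff 0.0
```

View pics/b6.png

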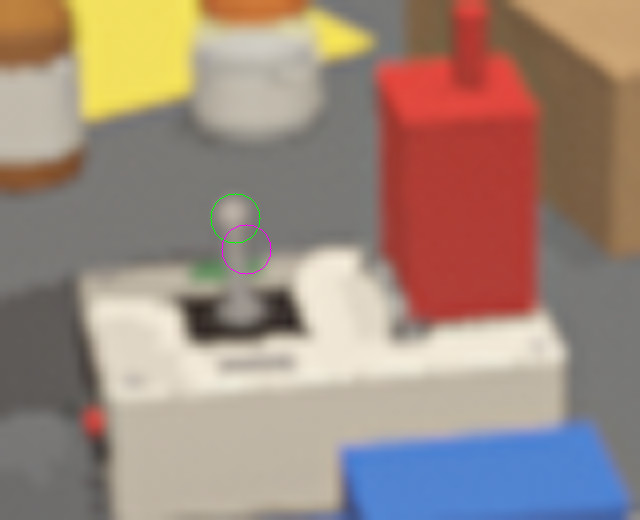

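The ball (232,215) sits on the predicted ON position (green ring). Next I regrip the upright tab.

>>> apply_moves(claw=[0.04, 0.04, 0.04, 0.04, 0.04, 0.04, 0.04, 0.04, 0.04, 0.04, 0.04, 0.04, 0, 0, 0, 0, 0, 0], xyz=[[-0.0158, 0.008, 0], [-0.0158, 0.008, 0], [-0.0158, 0.008, 0], [-0.0158, 0.008, 0], [-0.0158, 0.008, 0], [-0.0155, 0.0077, 0], [0, 0, 0.015], [0, 0, 0.018], [0, 0, 0.018], [0, 0, 0.014], [0, 0, 0.01], [0, 0, 0], [0, 0, 0], [0, 0, 0], [0, 0, 0], [0, 0, 0], [0, 0, 0], [0, 0, 0]], twist=[[0, 0, 0], [0, 0, 0], [0, 0, 0], [0, 0, 0], [0, 0, 0], [0, 0, 0], [0, 0, 0], [0, 0, 0], [0, 0, 0], [0, 0, 0], [0, 0, 0], [0, 0, 0], [0, 0, 0], [0, 0, 0], [0, 0, 0], [0, 0, 0], [0, 0, 0], [0, 0, 0]])

```text
clock: 13.95
position: [0.6121, 0.1086, 0.1537]
tool_rot: [3.141, 0.001, 2.905]
force: [-0.7, 1.1, 6.2]
grip_width: 0.0116
finger_force: 34.0
```

```bash
python3 -c "
from h import *
st()
r=np.hypot(111,32);a0=np.arctan2(32,-111)
th=np.linspace(1.57,.05,20);P=np.c_[32+r*np.cos(a0-th),63+r*np.sin(a0-th)]
print((np.diff(P,axis=0)*[-1,-1]).round(1).tolist())"
```

```text
t 13.95 TCP box mm [ 63.5   0.9 153.7] rot [3.141e+00 1.000e-03 2.905e+00] F [-0.7  1.1  6.2] w 0.0116 ff 34.0
[[9.0, -2.2], [9.1, -1.5], [9.2, -0.7], [9.2, 0.0], [9.2, 0.7], [9.1, 1.5], [9.0, 2.2], [8.8, 2.9], [8.5, 3.6], [8.2, 4.3], [7.8, 4.9], [7.4, 5.5], [6.9, 6.1], [6.4, 6.6], [5.9, 7.1], [5.3, 7.6], [4.7, 8.0], [4.0, 8.3], [3.3, 8.6]]
```

>>> apply_moves(claw=[0, 0, 0, 0, 0, 0, 0, 0, 0, 0, 0, 0, 0, 0, 0, 0, 0, 0, 0, 0], xyz=[[0.009, 0, -0.0022], [0.0091, 0, -0.0015], [0.0092, 0, -0.0007], [0.0092, 0, 0], [0.0092, 0, 0.0007], [0.0091, 0, 0.0015], [0.009, 0, 0.0022], [0.0088, 0, 0.0029], [0.0085, 0, 0.0036], [0.0082, 0, 0.0043], [0.0078, 0, 0.0049], [0.0074, 0, 0.0055], [0.0069, 0, 0.0061], [0.0064, 0, 0.0066], [0.0059, 0, 0.0071], [0.0053, 0, 0.0076], [0.0047, 0, 0.008], [0.004, 0, 0.0083], [0.0033, 0, 0.0086], [0, 0, 0]], twist=[[0, 0, 0], [0, 0, 0], [0, 0, 0], [0, 0, 0], [0, 0, 0], [0, 0, 0], [0, 0, 0], [0, 0, 0], [0, 0, 0], [0, 0, 0], [0, 0, 0], [0, 0, 0], [0, 0, 0], [0, 0, 0], [0, 0, 0], [0, 0, 0], [0, 0, 0], [0, 0, 0], [0, 0, 0], [0, 0, 0]])

```text
clock: 15.95
position: [0.4733, 0.141, 0.078]
tool_rot: [-3.14, -0.002, 2.905]
force: [-2.0, -3.9, 3.3]
grip_width: 0.0111
finger_force: 35.9
```

```bash
python3 -c "
from h import *
st()"
```

```text
t 15.95 TCP box mm [-79.   -0.1  78. ] rot [-3.140e+00 -2.000e-03  2.905e+00] F [-2.  -3.9  3.3] w 0.0111 ff 35.9
```

Nearly shut. I release, rise and move back clear.

>>> apply_moves(claw=[0.05, 0.05, 0.05, 0.05, 0.05, 0.05, 0.05, 0.05, 0.05, 0.05, 0.05, 0.05, 0.05, 0.05, 0.05, 0.05, 0.05, 0.05], xyz=[[0, 0, 0], [0, 0, 0], [0, 0, 0], [0, 0, 0], [0, 0, 0], [0, 0, -0.015], [0, 0, -0.02], [0, 0, -0.02], [0, 0, -0.02], [0, 0, -0.02], [0, 0, -0.02], [0, 0, -0.02], [0, 0, -0.02], [0, 0.02, 0], [0, 0.02, 0], [0, 0.02, 0], [0, 0.02, 0], [0, 0, 0]], twist=[[0, 0, 0], [0, 0, 0], [0, 0, 0], [0, 0, 0], [0, 0, 0], [0, 0, 0], [0, 0, 0], [0, 0, 0], [0, 0, 0], [0, 0, 0], [0, 0, 0], [0, 0, 0], [0, 0, 0], [0, 0, 0], [0, 0, 0], [0, 0, 0], [0, 0, 0], [0, 0, 0]])

```text
clock: 17.75
position: [0.4933, 0.2219, 0.2342]
tool_rot: [3.141, -0.0, 2.907]
force: [-0.3, -1.3, -0.1]
grip_width: 0.0499
finger_force: 0.0
```

```bash
python3 -c "
from h import *
st();f=bot.grab_frame('side');v=cv2.resize(f['img'][140:260,240:380],None,fx=4,fy=4);cv2.imwrite('pics/end.png',v[...,::-1])"
```

```text
t 17.75 TCP box mm [-78.5  83.2 234.2] rot [ 3.141 -0.     2.907] F [-0.3 -1.3 -0.1] w 0.0499 ff 0.0
```

View pics/end.png

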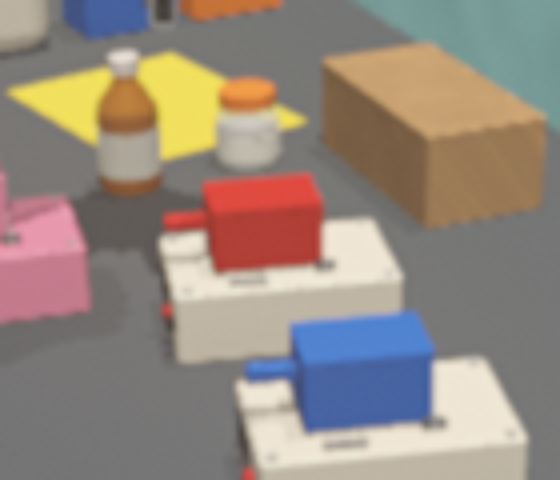

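The red cover (262,222) is shut, the blue one (362,370) is shut and untouched, and the arm is clear.

```bash
python3 -c "
from workcell import bot
print(bot.job_done())"
```

```text
the job is handed in; nothing more can be done
None
```

The job is handed in: I lifted the red cover, flipped the toggle to the green (ON) side, where the camera showed it, and shut the cover again; the blue cover stayed shut and untouched.

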